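# Centre-punch the last bolt hole of a flange on a tilted index fixture

## Task

Turn the flange by its spindle cap until its one undrilled place, the small scribed ring with a cross in it, stands at the top, over the anvil and in line with the pointer, and let go of it. Then take the spring-loaded centre punch from the tool block, set its point inside the ring square to the leaning flange, press steadily until its nose is nearly all the way in without ramming it, lift it straight off without dragging, and stand the punch back in the hole it came from, leaving the flange where it is. Do not disturb the other tools.

Things in the scene. Friction and masses are not known exactly. Their poses are not given: they have to be found in the camera images.
- fixture: Cast grey tilting index fixture bolted to the bench: base plate 150 x 110 x 14 mm (x, y, z) and two cheeks that carry a cradle on a level trunnion axis 75 mm above the bench. Origin: centre of its underside; its x axis points uphill (away from the low edge of the leaning flange) and its y axis along the trunnions. It cannot move; its position and yaw vary.
- flange: Bare aluminium disc, 140 mm diameter, 10 mm thick, leaning 22 to 33 degrees (lean locked), turning freely and endlessly on its spindle; it stays where it is let go; 0.3 N at the rim turns it. Five 14 mm holes on a 50 mm pitch radius, 60 degrees apart; the sixth place is undrilled. Origin: on the spindle axis in the upper face; z: out of the face along the spindle; x: toward the undrilled place.
- cap_top (a point): Middle of the top of the round knurled steel spindle cap that stands on the flange's middle and turns with it; it can be gripped and twisted. Cap 36 mm diameter; this point is 28 mm above the flange's upper face; a flat skirt 47 mm diameter, 4 mm high, is at its foot. z axis: along the spindle, out of the face.
- cross (a point): The place to punch: crossing of the scribed lines in the middle of the undrilled place, on the upper face of the flange, 50 mm from the spindle axis; round it is a scribed ring of 8 mm diameter. z axis: square out of the face. It turns with the flange.
- anvil_mark (a point): Point in the plane of the flange's upper face, fixed to the cradle, straight above the anvil that backs the flange at its highest side, 50 mm uphill of the spindle axis, in line with the pointer. It does not turn. z: square out of the face; x: uphill, toward the pointer, a small finger beyond the rim 68 to 88 mm from the spindle axis, rising 10 mm above the face.
- tool_block: Beech block 130 x 50 x 50 mm (x, y, z), fixed, origin at the centre of its underside; two vertical through holes of 18 mm diameter at x = -40 and +40 mm on its centre line. One holds the centre punch, the other the pin punch; which is which varies.
- centre_punch: Spring-loaded steel centre punch, 135 mm long, about 0.12 kg, upright in the tool block. Origin at its point (nose out), z axis along it to the head. Nose 5 mm diameter from 0 to 12 mm, barrel 13 mm to 46 mm, collar 22 mm diameter from 46 to 51 mm (rests on the block's top; the point hangs 4 mm above the bench), knurled round grip 15 mm diameter from 51 to 122 mm, dark 18 mm head above.
- punch_tip (a point): The point of the centre punch, on the sliding nose.
- punch_nose (a joint): How far the nose is pushed into the centre punch, in m: 0 out, 0.008 fully in. Its spring starts to give at 4 N and needs 12 N at the stop (1 N per mm); beyond that the punch is solid. The mark is made once the nose is at least 6 mm in (10 N).
- pin_punch: Plain dark steel pin punch, 118 mm long, 14 mm diameter, no collar and no head, standing loosely in the other hole of the block. Leave it alone.
- square: Try square lying on the bench in front of the fixture, about 180 mm, 16 mm high; leave it alone. Origin at the middle of its underside.
- red_pencil: Pencil lying on the bench behind the fixture, about 165 mm long, 15 mm high; leave it alone. Origin at the middle of its underside.
Mind the look-alikes: they are no part of the job. Of the things shaped like the centre_punch, the steel one is meant.

How it is judged:
By the outcome, as a careful person would: the job done as asked, in the order asked, and still so for the second after the job is handed in, with the robot touching nothing.
It also fails if it takes over 58 s, if anything falls off the work surface, if the arm or the gripper's body presses on something with over 40 N, if the wrist force passes 120 N, or if a joint passes its speed limit or range.

## Robot

A 7-joint arm with a two-finger parallel gripper is mounted at the origin on a cart in front of the work surface, level with it; the furniture and walls round the work are solid. World frame = base frame: x ahead of the robot, y to its left, z up, the work surface at z = 0. Lengths are in m, angles in rad, forces in N, time in s.
With the tool pointing down it reaches from about 0.425 to 0.95 m from the base axis. Payload 4.7 kg.
Tool frame: the origin (TCP) lies between the finger pads; the fingertips stand 25 mm ahead of it and the grasp point (between the pads) lies 6 mm ahead of it; z points along the fingers, y is the line along which they close (so a half turn about z gives the same grasp; the last joint's range is limited). The gripper opens to 85 mm and grips with 20 to 120 N. Pads are 22 mm wide; open, the fingers measure 114 mm over their backs; the gripper's body (76 mm by 85 mm) begins 54 mm behind the grasp point. The pads swing forward as they close: fully open they stand 13 mm farther back than shut.
Start: joints at [-1.271, 0.469, -0.049, 1.532, 0.024, 1.141, -0.082], TCP at [0.218, 0.639, 0.256] pointing down, gripper open.
Joint ranges: [-2.59, 2.59], [-0.33, 1.99], [-1.39, 1.29], [0.1, 2.45], [-1.04, 4.18], [0.21, 1.99], [-2.66, 2.66]. Speed limits (rad/s): [2.57, 2.57, 3.14, 3.14, 3.14, 3.14, 3.14].

## Interface

Orientations are given as a 3x3 rotation matrix whose columns are the frame's x, y, z axes.
In Python, from rig import * gives the robot as it stands. Calls block until the motion is done:
- movep(position, orientation): joint-space move of the TCP to a pose.
- move_l(position, attitude=None, feed=0.15, until_force=None): straight line of the TCP; attitude=None keeps the orientation; feed is the mean speed in m/s. With until_force (N) it stops when the force on the tool has changed by that much, and returns True; else False.
- move_joints(angles): joint-space move.
- command_gripper(opening, newtons=None): finger opening in m; newtons is the grip in N (None keeps the last); returns when the fingers have stopped.
- sleep(seconds).
- inverse_kinematics(position, orientation): joint angles nearest the present ones, or None.
- sense(): the state.
- camera(name): name is "side" or "top" or "wrist"; returns (picture, depth): 400x640x3 uint8, red, green, blue; 400x640 float32, m along the optical axis (not along the pixel's ray), 0 where there is no reading.
- camera_params(name): a dict with "K" (3x3 intrinsics, pixels), "position" and "rotation" of the camera in the world; the wrist camera has in their place "tool_from_camera" (4x4, takes a point from camera to tool coordinates, whose origin is the TCP and whose axes are the flange's). Camera axes: x right, y down, z forward; pixel columns grow to the right and rows downward; lengths in m; the calibration is good to about 2 mm. The wrist camera is an equidistant fisheye: a pixel r from the principal point sees the ray r / f radians off the axis. A picture is of the moment at which its call begins: read the wrist's pose just before it. camera_params takes no time and is no camera call.
A pose or a line that the arm cannot do raises Unreachable and nothing moves.
- finish_job(): hands the job in; it is judged then, once.
The state is a dict: "time_s": time; "joint_pos": joint angles; "qd": joint speeds; "joint_efforts": joint torques, N m; "position": TCP position; "tcp_rot": TCP orientation; "wrist_force": force on the tool from outside, world axes, zero at the start; "ft_torque": the same for the moment, N m; "finger_gap": finger opening in m; "gripper_force": force on a finger pad.
Only numpy, scipy, OpenCV 4.12 (cv2) and the standard library are available. Lean on these libraries where they do the work, as an engineer would, in place of code of your own. Each camera call takes 0.05 s, during which the arm holds its last target. There are 200 camera calls.

## Working session

There is one attempt and no reset: what is moved stays moved. The work goes in short steps, each a Python script; the robot and the scene stay as the last script left them, time stands still between calls to the robot, and variables do not carry over. Pictures are saved under pics/ and viewed, at most 10 in all, crops included, and the job is handed in when it is done.

```bash
mkdir -p pics; ls; python3 - <<'E'
from rig import *
import cv2,numpy as np
for n in ("side","top"):
    p,d=camera(n); cv2.imwrite(f"pics/{n}0.png",p[:,:,::-1]); np.savez(f"{n}0.npz",p=p,d=d)
    print(n,camera_params(n))
print(camera_params("wrist"))
s=sense();print(s["time_s"],s["tcp_rot"],s["wrist_force"])
E
```

```text
pics
side {'K': array([[424.02066751,   0.        , 316.52406722],
       [  0.        , 424.02066751, 202.22429504],
       [  0.        ,   0.        ,   1.        ]]), 'position': array([ 0.39786727, -0.93368613,  0.43965684]), 'rotation': array([[ 0.95793894, -0.11410017,  0.26331376],
       [-0.28654076, -0.33001502,  0.89943564],
       [-0.01572826, -0.93705455, -0.34882859]])}
top {'K': array([[491.10260142,   0.        , 323.76002113],
       [  0.        , 491.10260142, 201.1717722 ],
       [  0.        ,   0.        ,   1.        ]]), 'position': array([ 0.38334953, -0.14133024,  1.30103388]), 'rotation': array([[-0.01642498, -0.98029362,  0.19686196],
       [-0.99972827,  0.0193585 ,  0.01298626],
       [-0.0165413 , -0.19659517, -0.98034521]])}
{'K': array([[309.70691629,   0.        , 312.16174207],
       [  0.        , 309.70691629, 203.55424025],
       [  0.        ,   0.        ,   1.        ]]), 'tool_from_camera': array([[ 2.29778441e-04, -9.50680814e-01, -3.10170820e-01,
         7.93686333e-02],
       [ 9.99999972e-01,  2.33408428e-04,  2.54102586e-05,
        -3.21269756e-04],
       [ 4.82394382e-05, -3.10170818e-01,  9.50680841e-01,
        -1.18815293e-01],
       [ 0.00000000e+00,  0.00000000e+00,  0.00000000e+00,
         1.00000000e+00]])}
0.1 [[-9.46444377e-01  3.22866529e-01 -4.95639528e-04]
 [ 3.22866902e-01  9.46442912e-01 -1.66668387e-03]
 [-6.90219190e-05 -1.73744918e-03 -9.99998488e-01]] [ 0.20864883  0.97436095 -0.2211146 ]
```

View pics/side0.png

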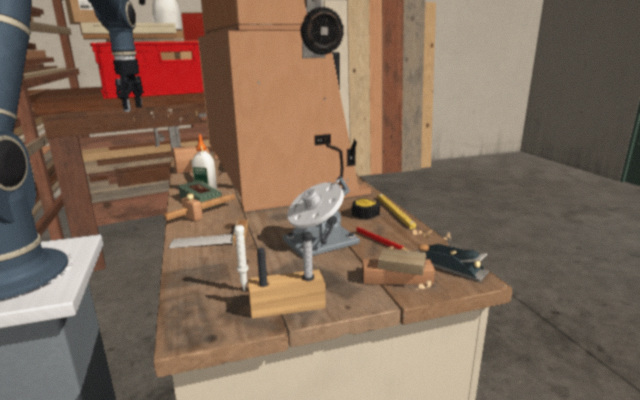

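View pics/top0.png

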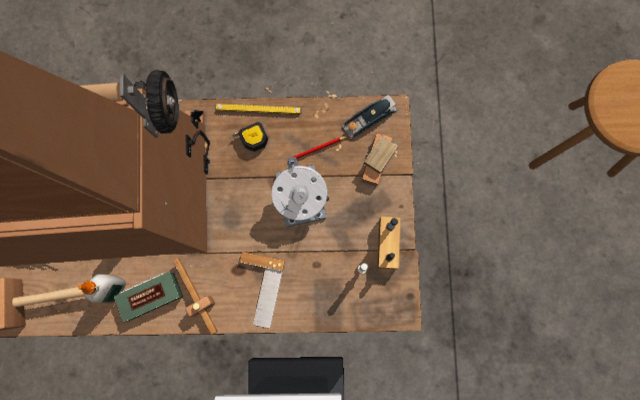

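Candidates for the centre punch: the white one standing at side (240,255)/top (362,268), the black pin punch at side (262,265)/top (389,257), and the steel one in the block at side (308,260)/top (392,224). By the description I choose the steel one. Next is a close crop.

```bash
python3 - <<'E'
import cv2,numpy as np
t=np.load("top0.npz")["p"][:,:,::-1]; s=np.load("side0.npz")["p"][:,:,::-1]
def c(i,x,y,w,h,W,H): return cv2.resize(i[y:y+h,x:x+w],(W,H),interpolation=cv2.INTER_CUBIC)
A=c(t,260,150,80,80,400,400);B=c(t,350,205,60,80,300,400)
A2=np.hstack([A,B,np.zeros((400,100,3),np.uint8)])
C=c(s,225,170,140,35,800,200)
cv2.imwrite("pics/crop1.png",np.vstack([A2,C]))
D=c(s,225,170,140,150,560,600); cv2.imwrite("pics/crop2.png",np.hstack([D]))
cv2.imwrite("pics/crop1.png",A2[:,:700])
E
```

```text
(no output)
```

View pics/crop1.png

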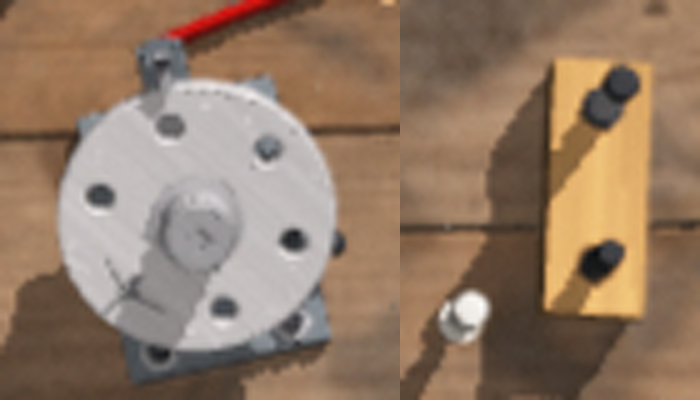

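View pics/crop2.png

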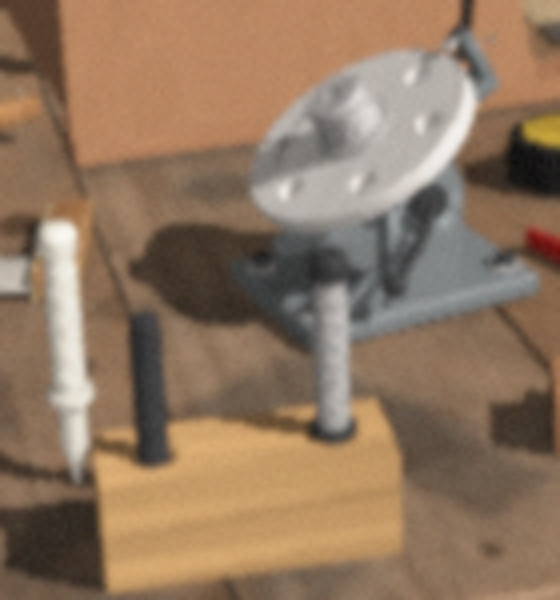

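The crops show the steel punch in the far hole (silver grip, dark head, at top-full px about (394,222), collar (390.6,226.4)). The pin punch is at the near hole. The undrilled place with its cross is at top px (285.6,207), and the pointer finger is at (292,164).

```bash
cat > h.py <<'E'
from rig import *
import numpy as np, cv2
from scipy.optimize import least_squares
from scipy.spatial.transform import Rotation as R
def ray(name,u,v,T=None):
    """camera origin & unit-z ray(s) in world; T = 4x4 tool pose for wrist"""
    c=camera_params(name);K=c["K"];x=(np.asarray(u,float)-K[0,2])/K[0,0];y=(np.asarray(v,float)-K[1,2])/K[1,1]
    if name=="wrist":
        r=np.hypot(x,y)+1e-12; d=np.stack([x/r*np.tan(r),y/r*np.tan(r),np.ones_like(r)],-1)
        M=T@c["tool_from_camera"]; return M[:3,3],d@M[:3,:3].T
    return c["position"],np.stack([x,y,np.ones_like(x)],-1)@c["rotation"].T
def tool(): 
    s=sense();T=np.eye(4);T[:3,:3]=s["tcp_rot"];T[:3,3]=s["position"];return T
def on_plane(o,d,p,n): return o+d*(((p-o)@n)/(d@n))[...,None]
def cloud(name,d,T=None):
    v,u=np.mgrid[:400,:640]; o,r=ray(name,u,v,T); return o+r*d[...,None]
def fit(P,tol=.002,it=300):
    g=np.random.default_rng(0);best=None
    for _ in range(it):
        a=P[g.choice(len(P),3,False)];n=np.cross(a[1]-a[0],a[2]-a[0]);n/=np.linalg.norm(n)+1e-12
        k=abs((P-a[0])@n)<tol
        if best is None or k.sum()>best.sum():best=k
    Q=P[best];c=Q.mean(0);n=np.linalg.svd(Q-c,full_matrices=False)[2][2];return c,n*np.sign(n[2]),best
E
python3 - <<'E'
from h import *
z=np.load("top0.npz");d=z["d"]
P=cloud("top",d)
m=np.zeros((400,640),bool);m[164:224,270:330]=1;m&=(P[...,2]>.03)&(d>0)
c,n,k=fit(P[m]);Q=P[m][k];print("n",n,"lean",np.degrees(np.arccos(n[2])),k.sum(),m.sum())
S=cloud("side",np.load("side0.npz")["d"])
# side check
q=S[185:225,285:345].reshape(-1,3);q=q[(q[:,2]>.05)];cs,ns,ks=fit(q);print("side n",ns,np.degrees(np.arccos(ns[2])),"offset",(cs-c)@n,ks.sum())
x=np.array([n[0],n[1],0]);x=-x/np.linalg.norm(x);up=x-n*(x@n);up/=np.linalg.norm(up);l=np.cross(n,up)
px=np.array([[170,125],[268,147],[293,240],[223,305],[100,195],[128,285]])/5+[260,150]
o,r=ray("top",px[:,0],px[:,1]);H=on_plane(o,r,c,n);h=np.c_[(H-c)@up,(H-c)@l]
# angles going order: cross, 100195,170125,268147,293240,223305 -> ccw or cw
order=[5,4,0,1,2,3]
hh=h[order]
def f(p,s): a=p[2]+s*np.arange(6)*np.pi/3;return (hh-np.c_[p[0]+.05*np.cos(a),p[1]+.05*np.sin(a)]).ravel()
for s in(1,-1):
    for a0 in (0,2,4,-2):
        L=least_squares(f,[0,0,a0],args=(s,));
        if L.cost<2e-3: print(s,L.cost,L.x,np.degrees(L.x[2])%360,L.fun.round(4))
        if L.cost<1e-4: C=c+up*L.x[0]+l*L.x[1]
print("centre",C,"up",up)
o,r=ray("top",292.,163.);pt=on_plane(o,r,C+n*.01,n);print("pointer in frame",(pt-C)@up,(pt-C)@l)
# block top & punch
b=P[215:275,376:402].reshape(-1,3);b=b[abs(b[:,2]-.05)<.006];print("block z",b[:,2].mean())
rr=cv2.minAreaRect((b[:,:2]*1000).astype(np.float32));print(rr)
for px,zz in(((394.2,221.8),.139),((390.6,226.4),.126)):
    o,r=ray("top",*px);print("head at",on_plane(o,r,np.array([0,0,zz]),np.array([0,0,1.])))
u,v=394,222;print("P head",P[220:224,392:397,:].reshape(-1,3)[::3].round(3))
E
```

```text
n [-0.49381864 -0.09507999  0.86435117] lean 30.19130055004801 1207 2397
side n [-0.49954436 -0.10608233  0.85976856] 30.70939357595719 offset 0.0013033333423194387 1168
-1 1.2184244256108666e-06 [-8.34326882e-04 -1.67412929e-03  2.16386695e+00] 123.98044338267026 [ 0.0001 -0.0002 -0.0005 -0.     -0.0005  0.0001  0.0001 -0.0002 -0.0004
  0.0003  0.0012  0.0001]
-1 1.2184244233479989e-06 [-8.34326882e-04 -1.67412929e-03  2.16386741e+00] 123.9804700605342 [ 0.0001 -0.0002 -0.0005 -0.     -0.0005  0.0001  0.0001 -0.0002 -0.0004
  0.0003  0.0012  0.0001]
-1 1.2184244233032285e-06 [-8.34326882e-04 -1.67412929e-03  2.16386756e+00] 123.98047840922732 [ 0.0001 -0.0002 -0.0005 -0.     -0.0005  0.0001  0.0001 -0.0002 -0.0004
  0.0003  0.0012  0.0001]
-1 1.218424424412938e-06 [-8.34326882e-04 -1.67412929e-03 -4.11931741e+00] 123.98049773571745 [ 0.0001 -0.0002 -0.0005 -0.     -0.0005  0.0001  0.0001 -0.0002 -0.0004
  0.0003  0.0012  0.0001]
centre [ 0.6453315  -0.06493473  0.10171499] up [0.84876178 0.16342085 0.50288871]
pointer in frame 0.08256448154979705 0.001854489666519089
block z 0.04875912811088943
((525.166259765625, -289.7004089355469), (50.57154083251953, 130.10189819335938), 85.43099212646484)
head at [ 0.56314668 -0.29329418  0.139     ]
head at [ 0.55411693 -0.2858388   0.126     ]
P head [[ 0.568 -0.289  0.136]
 [ 0.567 -0.295  0.14 ]
 [ 0.565 -0.291  0.137]
 [ 0.565 -0.298  0.136]
 [ 0.563 -0.293  0.138]
 [ 0.561 -0.288  0.138]
 [ 0.561 -0.295  0.137]]
```

```bash
python3 - <<'E'
from h import *
P=cloud("top",np.load("top0.npz")["d"]);S=cloud("side",np.load("side0.npz")["d"])
for nm,A in(("top",P),("side",S)):
    a=A.reshape(-1,3);a=a[(a[:,2]>.2)&(a[:,1]>-.1)&(a[:,1]<1)&(a[:,0]>.33)&(a[:,0]<1.4)]
    print(nm,a.min(0),a.max(0))
    for y in np.arange(-.1,.9,.1):
        b=a[abs(a[:,1]-y)<.05]
        if len(b)>5: print(round(y,1),b[:,0].min().round(3),b[:,0].max().round(3),b[:,2].max().round(3),len(b))
C=np.array([.6453,-.0649,.1017]);n=np.array([-.4955,-.1,.8625]);n/=np.linalg.norm(n)
x=np.array([-n[0],-n[1],0]);x/=np.linalg.norm(x);up=x-n*(x@n);up/=np.linalg.norm(up);l=np.cross(n,up)
for deg in range(-180,180,30):
    a=np.radians(deg);y=np.cos(a)*up+np.sin(a)*l;O=np.c_[np.cross(y,-n),y,-n]
    q=inverse_kinematics(C+n*.12,O);print(deg,None if q is None else np.round(q,2))
print(inverse_kinematics([.42,.12,.35],np.array([[-1,0,0],[0,1,0],[0,0,-1.]])))
E
```

```text
top [0.4875617  0.13790572 0.20005927] [0.82249587 0.60480806 0.84657729]
0.1 0.684 0.786 0.524 787
0.2 0.507 0.822 0.847 25104
0.3 0.501 0.736 0.741 3943
0.4 0.496 0.528 0.588 2089
0.5 0.49 0.497 0.424 537
0.6 0.488 0.491 0.28 69
side [0.46389141 0.13448249 0.20001729] [0.82483135 0.98436686 0.60900778]
0.1 0.685 0.792 0.525 1034
0.2 0.506 0.825 0.547 14184
0.3 0.501 0.539 0.555 750
0.4 0.495 0.53 0.564 602
0.5 0.489 0.523 0.573 498
0.6 0.484 0.517 0.58 430
0.7 0.478 0.565 0.59 366
0.8 0.473 0.505 0.6 322
-180 [-0.47  0.27  0.72  2.16 -0.98  0.45 -1.92]
-150 [-0.47  0.27  0.72  2.16 -0.98  0.45 -1.4 ]
-120 [-0.52  0.28  0.79  2.16 -1.01  0.47 -0.85]
-90 [-0.31  0.25  0.53  2.15 -0.87  0.41 -0.45]
-60 [-0.28  0.24  0.49  2.15 -0.85  0.4   0.05]
-30 [-0.17  0.23  0.36  2.14 -0.78  0.38  0.51]
0 [-0.28  0.24  0.49  2.15 -0.85  0.4   1.1 ]
30 [-0.43  0.26  0.67  2.15 -0.95  0.44  1.71]
60 [-0.48  0.27  0.74  2.16 -0.98  0.46  2.27]
90 [-0.13  0.23  0.31  2.14 -0.75  0.37  2.57]
120 [ 0.95  0.39 -0.97  2.08  0.52  0.35  1.94]
150 [ 1.07  0.48 -1.16  2.08  0.79  0.43  2.23]
[-0.66104513 -0.02066083  0.28335087  1.94204049  0.00615179  1.21939545
  1.19092722]
```

```bash
cat >> h.py <<'E'
C=np.array([.6453,-.0649,.1017]);n=np.array([-.4955,-.1,.8625]);n/=np.linalg.norm(n)
def frame(n):
    x=np.array([-n[0],-n[1],0]);x/=np.linalg.norm(x);up=x-n*(x@n);up/=np.linalg.norm(up);return up,np.cross(n,up)
up,l=frame(n)
def att(deg):
    a=np.radians(deg);y=np.cos(a)*up+np.sin(a)*l;return np.c_[np.cross(y,-n),y,-n]
E
python3 - <<'E'
from h import *
move_joints([-1.271,-.25,-.049,2.1,.024,1.29,-.08]);s=sense();print(s["time_s"],s["position"])
move_joints([-.2,-.2,.4,2.2,-.4,1.0,1.1]);s=sense();print(s["time_s"],s["position"])
movep(C+n*.14,att(0));s=sense();print(s["time_s"],s["position"],s["joint_pos"])
T=tool();p,d=camera("wrist");cv2.imwrite("pics/w1.png",p[:,:,::-1]);np.savez("w1.npz",p=p,d=d,T=T)
E
```

```text
1.5083 [0.12337719 0.29010559 0.36539795]
3.0083 [ 0.37509295 -0.02586518  0.32525847]
3.9333 [ 0.57580987 -0.07805703  0.22280015] [-0.19320473  0.19105993  0.38562366  2.14394771 -0.69935793  0.40292969
  0.9613346 ]
```

View pics/w1.png

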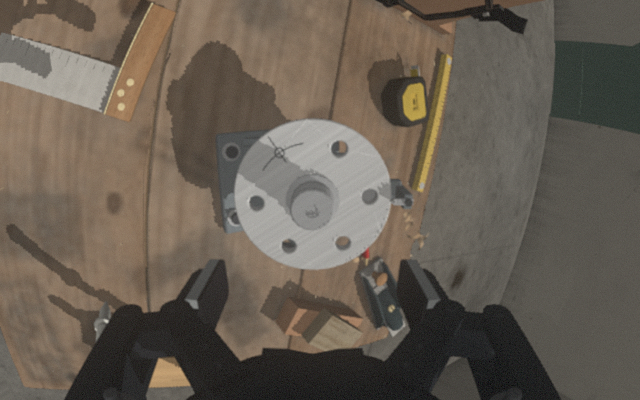

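The wrist view shows the flange, with the cross at (280,153), holes at (340,149),(370,197),(343,243),(289,246),(257,203), and the pointer at (402,194). I'll refine the pose from these.

```bash
cat >> h.py <<'E'
def refine(T,d,px,pp,dmask):
    """px: cross then holes, in order of turning the way of decreasing angle"""
    P=cloud("wrist",d,T);m=dmask&(d>0);q=P[m];q=q[abs((q-C)@n)<.012]
    c,nn,k=fit(q,.0015);u,ll=frame(nn);px=np.array(px,float)
    o,r=ray("wrist",px[:,0],px[:,1],T);H=on_plane(o,r,c,nn);hh=np.c_[(H-c)@u,(H-c)@ll]
    f=lambda p:(hh-np.c_[p[0]+.05*np.cos(p[2]-np.arange(6)*np.pi/3),p[1]+.05*np.sin(p[2]-np.arange(6)*np.pi/3)]).ravel()
    h0=hh-hh.mean(0);L=least_squares(f,[*hh.mean(0),np.arctan2(h0[0,1],h0[0,0])]);c2=c+u*L.x[0]+ll*L.x[1]
    o,r=ray("wrist",*np.array(pp,float),T);pt=on_plane(o,r,c2+nn*.01,nn)
    print("n",nn,"lean",np.degrees(np.arccos(nn[2])),"C",c2,"ang",np.degrees(L.x[2]),"res",abs(L.fun).max(),"pointer",(pt-c2)@u,(pt-c2)@ll,k.sum(),len(q))
E
python3 - <<'E'
from h import *
z=np.load("w1.npz");m=np.zeros((400,640),np.uint8);cv2.circle(m,(313,194),74,1,-1)
refine(z["T"],z["d"],[(280,153),(340,149),(370,197),(343,243),(289,246),(257,203)],(404,194),m>0)
p=z["p"][:,:,::-1];cv2.imwrite("pics/w1c.png",cv2.resize(p[105:285,220:430],None,fx=3.3,fy=3.3,interpolation=cv2.INTER_CUBIC))
E
```

```text
n [-0.50041477 -0.10420193  0.8594923 ] lean 30.740373614708005 C [ 0.64596211 -0.06511024  0.10403296] ang 123.29302050447254 res 0.00038273954749684647 pointer 0.07768792959194196 0.008453981136927085 13417 14947
```

View pics/w1c.png

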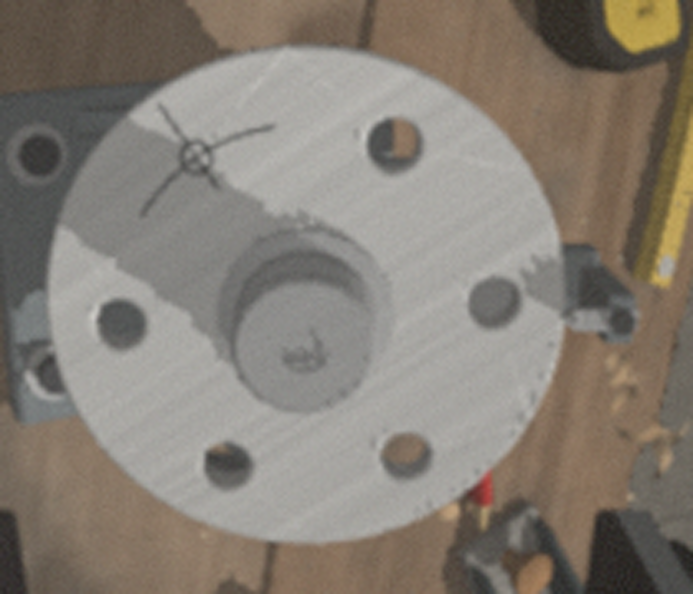

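```bash
cat >> h.py <<'E'
C=np.array([.6458,-.0651,.1035]);n=np.array([-.499,-.1035,.8604]);n/=np.linalg.norm(n);up,l=frame(n)
E
python3 - <<'E'
from h import *
def st(t):
    s=sense();print(t,round(s["time_s"],2),s["position"].round(4) if hasattr(s["position"],"round") else s["position"],np.round(s["wrist_force"],1),round(s["finger_gap"],4),s["gripper_force"])
command_gripper(.06,25);movep(C+n*.085,att(0));st("pre")
print(move_l(C+n*.033,att(0),.06,until_force=6));st("down")
command_gripper(.02,25);st("grip")
q=np.array(sense()["joint_pos"]);
for k in(.5,1):
    q2=q.copy();q2[6]-=np.radians(123.5)*k;move_joints(q2)
sleep(.2);st("turned");command_gripper(.06);st("open")
move_l(C+n*.14,None,.12);st("up")
T=tool();p,d=camera("wrist");cv2.imwrite("pics/w2.png",p[:,:,::-1]);np.savez("w2.npz",p=p,d=d,T=T);print(T)
E
```

```text
pre 4.68 [ 0.6029 -0.074   0.1754] [ 0.8 -0.7  0.8] 0.0601 0.0
False
down 5.7 [ 0.6294 -0.0687  0.1322] [-0.1  0.2 -0.4] 0.0601 0.0
grip 6.03 [ 0.6282 -0.0687  0.1318] [-6.4 -1.1  3.6] 0.0349 24.869990050792694
turned 8.25 [ 0.6276 -0.0679  0.1315] [-5.2 -0.1  2.6] 0.0351 25.10755866765976
open 8.62 [ 0.6288 -0.0689  0.1321] [ 0.5 -0.1 -0.1] 0.0598 0.0
up 9.66 [ 0.5758 -0.0793  0.2235] [ 0.4  0.6 -0.1] 0.0602 0.0
[[ 0.81560333 -0.29576345  0.49730794  0.57583708]
 [-0.39449407 -0.91299413  0.10400072 -0.07929898]
 [ 0.42327962 -0.28100837 -0.86131798  0.22349239]
 [ 0.          0.          0.          1.        ]]
```

View pics/w2.png

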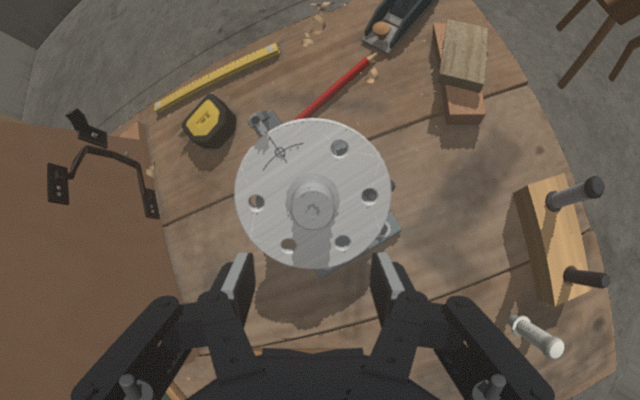

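The cross now stands at (280,153), facing the pointer finger near (262,122).

```bash
python3 - <<'E'
from h import *
z=np.load("w2.npz");m=np.zeros((400,640),np.uint8);cv2.circle(m,(313,194),74,1,-1)
refine(z["T"],z["d"],[(280,153),(340,149),(370,197),(343,243),(289,246),(257,203)],(262,122),m>0)
p=z["p"][:,:,::-1];cv2.imwrite("pics/w2c.png",cv2.resize(p[95:225,220:350],None,fx=4.6,fy=4.6,interpolation=cv2.INTER_CUBIC))
# pointer yaw: project expected pointer outline for several yaws into pixels
c=camera_params("wrist");M=np.linalg.inv(z["T"]@c["tool_from_camera"])
for a in(-3,0,3):
    for r in(.068,.088):
        X=C-.0012*up+r*(np.cos(np.radians(a))*up+np.sin(np.radians(a))*l)+.01*n
        x=M[:3,:3]@X+M[:3,3];t=np.arctan2(np.hypot(x[0],x[1]),x[2]);e=x[:2]/np.hypot(x[0],x[1])*t*c["K"][0,0]+c["K"][:2,2];print(a,r,((e-[220,95])*4.6).round())
for a in range(-110,111,20):
    y=np.cos(np.radians(a))*up+np.sin(np.radians(a))*l
    q=inverse_kinematics(C+.05*up+n*.1,np.c_[np.cross(y,-n),y,-n]);print(a,None if q is None else np.round(q,2))
E
```

```text
n [-0.50038652 -0.10461571  0.85945848] lean 30.744164673208815 C [ 0.64433611 -0.06544191  0.10320008] ang -0.1423079049049318 res 0.0004601548751864003 pointer 0.07974307163954668 -0.003815665198633482 13564 14857
-3 0.068 [230. 178.]
-3 0.088 [171.  82.]
0 0.068 [214. 189.]
0 0.088 [149.  97.]
3 0.068 [197. 201.]
3 0.088 [128. 113.]
-110 [-0.15  0.29  0.3   2.03 -0.69  0.4  -1.01]
-90 [-0.09  0.29  0.24  2.02 -0.65  0.39 -0.7 ]
-70 [-0.04  0.29  0.18  2.02 -0.6   0.38 -0.39]
-50 [ 0.03  0.29  0.09  2.02 -0.54  0.37 -0.1 ]
-30 [ 0.09  0.29  0.02  2.01 -0.48  0.36  0.2 ]
-10 [ 0.15  0.29 -0.05  2.01 -0.42  0.36  0.49]
10 [ 0.21  0.29 -0.13  2.01 -0.35  0.35  0.78]
30 [ 0.27  0.3  -0.2   2.   -0.28  0.34  1.07]
50 [ 0.34  0.31 -0.28  2.   -0.21  0.34  1.35]
70 [ 0.99  0.56 -1.17  1.97  0.88  0.52  0.76]
90 [ 0.99  0.56 -1.17  1.97  0.88  0.52  1.11]
110 [ 0.99  0.56 -1.17  1.97  0.88  0.52  1.46]
```

View pics/w2c.png

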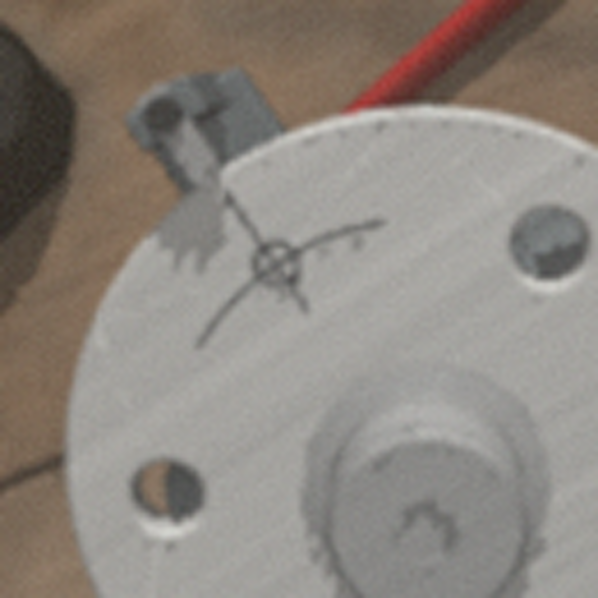

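```bash
cat >> h.py <<'E'
C=np.array([.6446,-.0653,.1030]);n=np.array([-.4995,-.104,.86]);n/=np.linalg.norm(n);up,l=frame(n)
DN=np.array([[1,0,0],[0,-1,0],[0,0,-1.]])
PP=np.array([.564,-.293])
def st(t):
    s=sense();print(t,round(s["time_s"],2),np.round(s["position"],4),np.round(s["wrist_force"],1),round(s["finger_gap"],4),round(s["gripper_force"],1))
def snap(nm,cam="wrist"):
    T=tool();p,d=camera(cam);np.savez(nm+".npz",p=p,d=d,T=T);cv2.imwrite(f"pics/{nm}.png",p[:,:,::-1]);return T,p,d
E
python3 - <<'E'
from h import *
move_l(C+n*.2,None,.2)
movep([*PP,.24],DN);command_gripper(.04,40);st("over");print(np.round(sense()["joint_pos"],2))
T,p,d=snap("w3");P=cloud("wrist",d,T)
q=P.reshape(-1,3);k=(q[:,2]>.128)&(q[:,2]<.145)&(np.hypot(q[:,0]-PP[0],q[:,1]-PP[1])<.03);print("head",q[k].mean(0),q[k].min(0),q[k].max(0),k.sum())
k=(abs(q[:,2]-.05)<.004)&(abs(q[:,0]-.525)<.08)&(abs(q[:,1]+.29)<.04);print(q[k].mean(0),cv2.minAreaRect((q[k][:,:2]*1000).astype(np.float32)))
E
```

```text
over 11.35 [ 0.564  -0.2921  0.2405] [ 0.8 -0.2  0.1] 0.0401 0.0
[-0.05  0.47  0.65  1.68 -0.32  1.09 -0.87]
head [ 0.56853231 -0.29475192  0.13787844] [ 0.55884459 -0.30412408  0.12808904] [ 0.57587535 -0.2860985   0.14168903] 435
[ 0.53146116 -0.29165008  0.05124377] ((526.4714965820312, -291.8719177246094), (50.736270904541016, 131.5213165283203), 85.91780853271484)
```

View pics/w3.png

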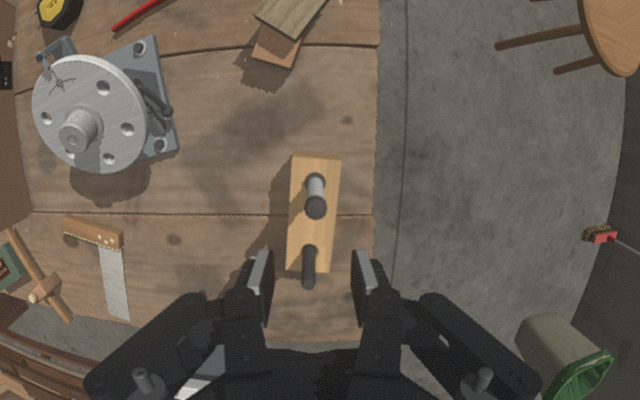

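```bash
python3 - <<'E'
from h import *
T=np.load("w3.npz")["T"];o,r=ray("wrist",316.,207.,T);Z=np.array([0,0,1.]);h=on_plane(o,r,np.array([0,0,.139]),Z);print("head ray",h)
X=np.array([(h[0]+.567)/2,(h[1]-.295)/2]);print(X)
movep([*X,.19],DN);print(move_l([*X,.103],DN,.08,until_force=6));st("down")
T,p,d=snap("w4");command_gripper(.005,60);st("grip")
print(move_l([*X,.106],DN,.02));st("lift3")
move_l([*X,.2],DN,.1);st("lift")
T,p,d=snap("w5");P=cloud("wrist",d,T);q=(P.reshape(-1,3)-T[:3,3])@T[:3,:3]
k=(np.hypot(q[:,0],q[:,1])<.02)&(q[:,2]>.02)&(q[:,2]<.12);Q=q[k];print(k.sum())
for a in np.arange(.02,.11,.01):
    b=Q[(Q[:,2]>=a)&(Q[:,2]<a+.01)]
    if len(b)>3:print(round(a,2),len(b),b[:,0].max().round(4),b[:,0].min().round(4),b[:,1].min().round(4),b[:,1].max().round(4))
cv2.imwrite("pics/w5c.png",cv2.resize(p[180:400,200:430,::-1],None,fx=2.7,fy=2.7,interpolation=cv2.INTER_CUBIC))
E
```

```text
head ray [ 0.5692437  -0.29533507  0.139     ]
[ 0.56812185 -0.29516754]
False
down 12.96 [ 0.5685 -0.2955  0.1036] [ 0.5 -0.4 -0.1] 0.0399 0.0
grip 13.36 [ 0.5683 -0.2952  0.1035] [0.3 0.4 2.3] 0.0137 58.3
False
lift3 13.66 [ 0.568  -0.2951  0.1058] [-0.2 -0.3 -0.9] 0.0137 58.4
lift 14.75 [ 0.5677 -0.2948  0.1992] [-0.4  0.4 -1.3] 0.0138 58.4
1067
0.02 245 0.0112 0.0002 -0.0111 0.0098
0.03 202 0.0068 -0.0013 -0.0071 0.0077
0.04 444 0.0095 -0.0036 -0.0105 0.0111
0.05 25 0.009 0.0009 -0.0086 0.0106
0.06 70 0.0052 0.0016 -0.0049 0.0056
0.07 66 0.0052 -0.0006 -0.0058 0.0057
0.08 6 0.0035 0.0023 -0.0018 0.0017
0.09 9 0.0004 -0.0019 -0.0012 0.0018
```

View pics/w5c.png

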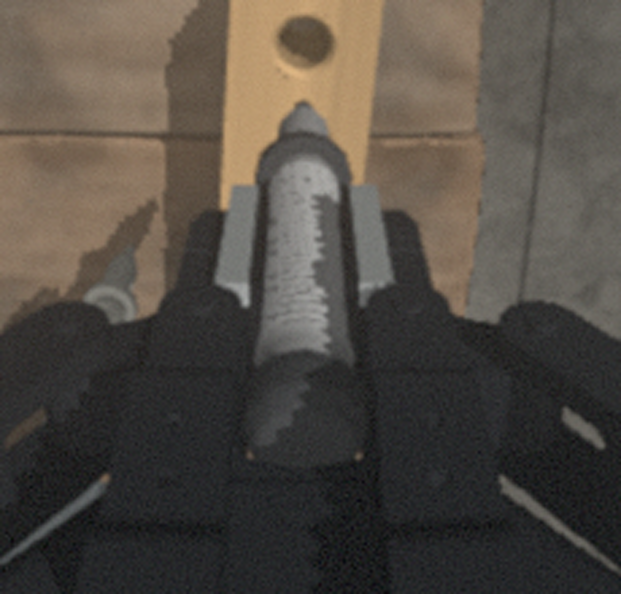

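```bash
python3 - <<'E'
from h import *
T=np.load("w5.npz")["T"];o,r=ray("wrist",312.2,218.9,T);tp=on_plane(o,r,T[:3,3]+.0996*T[:3,2],T[:3,2]);print("tip in tool",(tp-T[:3,3])@T[:3,:3])
X=T[:3,3];move_l([X[0],X[1],.28],DN,.2)
K=C+.05*up;g=lambda h:K+n*(h+.0996)+.0017*up
movep(g(.08),att(-90));move_l(g(.012),att(-90),.08);sleep(.3);st("hover");print(g(.012),np.round(sense()["joint_pos"],2))
T,p,d=snap("w6");print(T[:3,:3]-att(-90))
cv2.imwrite("pics/w6c.png",cv2.resize(p[160:280,240:390,::-1],None,fx=5,fy=5,interpolation=cv2.INTER_CUBIC))
E
```

```text
tip in tool [-0.00374764  0.00044017  0.0996    ]
hover 17.54 [ 0.6324 -0.0678  0.2258] [ 0.   0.3 -1.6] 0.0134 58.4
[ 0.6323838  -0.06784351  0.22535908] [-0.26  0.28  0.44  2.04 -0.74  0.44 -0.61]
[[-3.79588663e-04  8.75614696e-05  6.03577464e-04]
 [ 2.40078980e-05  1.82362285e-05  1.31105609e-04]
 [ 6.17627302e-04  4.69587241e-05  3.66720820e-04]]
```

View pics/w6c.png

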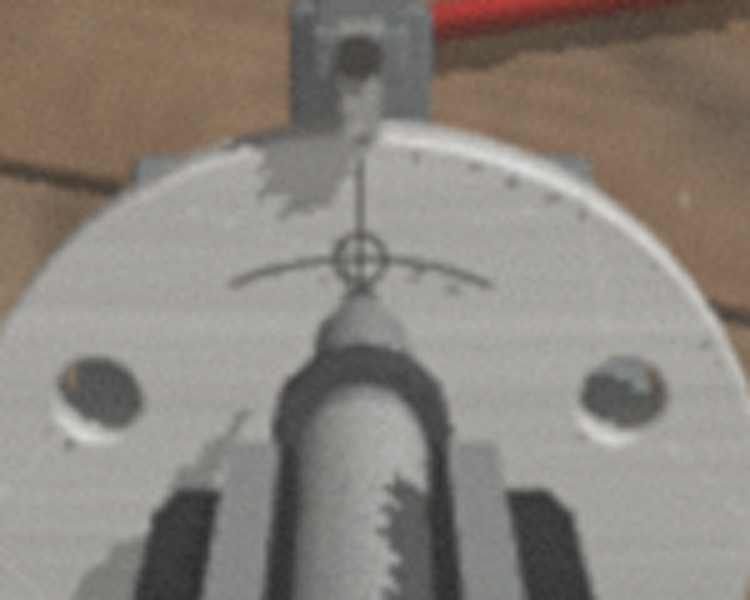

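The tip at (312.4,217.6) hovers just short of the ring and in line with it; the cross is at (312.2,211.8) and the pointer is straight beyond. I'll compute the remaining offset.

```bash
python3 - <<'E'
from h import *
z=np.load("w6.npz");T=z["T"];O=T[:3,:3]
def at(px,zz):
    o,r=ray("wrist",*px,T);return (on_plane(o,r,T[:3,3]+zz*O[:,2],O[:,2])-T[:3,3])@O
for a in(.0976,.0996,.1016):print(a,at((312.4,217.6),a))
for a in(.1096,.1116,.1136):print(a,at((312.2,211.8),a))
# plane distance from depth
P=cloud("wrist",z["d"],T);q=(P.reshape(-1,3)-T[:3,3])@O
m=np.zeros((400,640),bool);m[190:230,245:300]=1;m[190:230,325:375]=1;Q=q[m.ravel()&(abs(q[:,2]-.112)<.02)];c,nn,k=fit(Q,.0015);print(c,nn,k.sum(),len(Q))
E
```

```text
0.0976 [-0.00132044  0.00057645  0.0976    ]
0.0996 [-0.00207866  0.00057716  0.0996    ]
0.1016 [-0.00283689  0.00057787  0.1016    ]
0.1096 [-0.00101729  0.00042307  0.1096    ]
0.1116 [-0.00173297  0.0004224   0.1116    ]
0.1136 [-0.00244865  0.00042173  0.1136    ]
[-0.00243906 -0.00108146  0.11157323] [-1.80251516e-03  2.99834795e-05  9.99998375e-01] 3309 3527
```

```bash
python3 - <<'E'
from h import *
K=C+.05*up;g=lambda h:K+n*(h+.0996)+.0021*up;A=att(-90)
def F(k=8):
    v=[]
    for _ in range(k): v.append(np.array(sense()["wrist_force"])); sleep(.02)
    return np.mean(v,0)
move_l(g(.005),A,.03);sleep(.2);f0=F()
hit=move_l(g(-.003),A,.01,until_force=2.5);p0=np.array(sense()["position"]);h0=(p0-K)@n-.0996;print("contact",hit,h0,(F()-f0)@n);st("")
h=h0
for i in range(40):
    f=(F(4)-f0)@n
    if f>10.8 or h<h0-.0125: break
    h-=np.clip((11.1-f)*.0006,.0003,.0025)
    move_l(g(h),A,.01)
sleep(.3);f=F();dp=np.array(sense()["position"])-p0
print("pressed",i,"h",h,"F",f-f0,(f-f0)@n,"travel",-dp@n,"lat",dp@up,dp@l);st("")
E
```

```text
contact True -0.001638217194424904 4.359282121822606
 19.07 [ 0.639  -0.0664  0.2135] [-0.1 -0.7  3.2] 0.0137 58.5
pressed 6 h -0.00900602072248769 F [-6.29175162 -1.04002585  9.13230587] 11.105140704730163 travel 0.007072338149720244 lat 0.00017479893753458273 -0.0002172266975910134
 21.78 [ 0.6429 -0.0659  0.2076] [-5.4 -1.1  7.2] 0.0132 59.1
```

The nose went 7.1 mm in at 11.1 N, within the wanted range. I'll lift straight off and put the punch back.

```bash
python3 - <<'E'
from h import *
K=C+.05*up;g=lambda h:K+n*(h+.0996)+.0021*up;A=att(-90)
move_l(g(.004),A,.03);move_l(g(.08),A,.12);st("off")
X=np.array([.56812,-.29517])
movep([*X,.28],DN);move_l([*X,.2],DN,.15);sleep(.2);st("over")
T,p,d=snap("w7");z=np.load("w5.npz")
a=cv2.cvtColor(z["p"],cv2.COLOR_RGB2GRAY)[215:320,290:335];b=cv2.cvtColor(p,cv2.COLOR_RGB2GRAY)
r=cv2.matchTemplate(b[205:330,280:345],a,cv2.TM_CCOEFF_NORMED);_,m,_,loc=cv2.minMaxLoc(r);print("hand shift px",np.array(loc)-10,m,"pose diff",T[:3,3]-z["T"][:3,3])
E
```

```text
off 23.15 [ 0.5986 -0.0744  0.2835] [ 0.5 -0.5 -1.1] 0.0137 58.8
over 24.93 [ 0.5687 -0.2955  0.2013] [-0.4 -0.2 -1.5] 0.0131 58.4
hand shift px [0 0] 0.9839940071105957 pose diff [ 0.00095611 -0.00072582  0.00209877]
```

```bash
python3 - <<'E'
from h import *
X=np.array([.56812,-.29517])
print(move_l([*X,.125],DN,.1,until_force=5));st("in hole")
if sense()["position"][2]<.13:
    print(move_l([*X,.1005],DN,.03,until_force=3));st("seated")
E
```

```text
False
in hole 25.88 [ 0.5685 -0.2956  0.1256] [ 0.6  0.6 -0.4] 0.0137 58.4
True
seated 26.56 [ 0.5679 -0.295   0.1035] [ 0.3 -0.1  3.7] 0.0135 59.4
```

Seated at the original height (0.1035). I'll release, retreat and verify.

```bash
python3 - <<'E'
from h import *
command_gripper(.04,25);st("open");X=np.array([.56812,-.29517])
move_l([*X,.22],DN,.12);sleep(.3);st("up")
T,p,d=snap("w8")
P=cloud("wrist",d,T).reshape(-1,3)
k=(P[:,2]>.128)&(P[:,2]<.145)&(np.hypot(P[:,0]-.567,P[:,1]+.295)<.03);print("head",P[k].mean(0),P[k].max(0)[2],k.sum())
movep([.45,-.28,.35],DN);st("away")
t,td=camera("top");np.savez("top1.npz",p=t,d=td);o=np.load("top0.npz")["p"]
g=lambda i:cv2.GaussianBlur(cv2.cvtColor(i,cv2.COLOR_RGB2GRAY),(3,3),0)
df=cv2.absdiff(g(t),g(o))
for nm,(x,y,w,h) in dict(head=(386,214,14,18),pin=(382,250,16,16),white=(352,260,18,18),square=(236,248,50,82),pencil=(300,134,44,28)).items(): print(nm,df[y:y+h,x:x+w].mean().round(1),df[y:y+h,x:x+w].max())
cv2.imwrite("pics/final.png",np.hstack([cv2.resize(t[150:230,260:340,::-1],(400,400),interpolation=3),cv2.resize(t[205:285,340:420,::-1],(400,400),interpolation=3)]))
E
```

```text
open 26.93 [ 0.5672 -0.2944  0.1024] [0.1 0.8 0.5] 0.04 0.0
up 28.36 [ 0.568  -0.2951  0.2195] [-0.7 -0.8  0.1] 0.0399 0.0
head [ 0.56844383 -0.29509429  0.13758796] 0.14124444815479892 531
away 29.15 [ 0.4507 -0.2792  0.3494] [-0.2  0.4 -0.1] 0.0398 0.0
head 6.6 130
pin 67.7 150
white 2.6 15
square 2.7 5
pencil 2.0 4
```

```bash
python3 - <<'E'
from h import *
q=np.array(sense()["joint_pos"]);movep([.40,-.2,.40],DN)
move_joints([.3,-.25,0,2.1,0,1.29,0]);st("fold")
t,td=camera("top");o=np.load("top0.npz")["p"]
g=lambda i:cv2.cvtColor(i,cv2.COLOR_RGB2GRAY)
df=cv2.absdiff(cv2.GaussianBlur(g(t),(3,3),0),cv2.GaussianBlur(g(o),(3,3),0))
print("pin",df[250:266,382:398].mean(),df[250:266,382:398].max(),"head",df[214:232,386:400].mean())
c=camera_params("top");G=g(t)
def px(X):
    x=c["rotation"].T@(X-c["position"]);return c["K"][:2,:2]@(x[:2]/x[2])+c["K"][:2,2]
# darkness summed over the 5 expected hole places as function of flange angle
for a in range(-6,7,1):
    v=[]
    for k in range(1,6):
        b=np.radians(a-60*k);e=px(C+.05*(np.cos(b)*up+np.sin(b)*l));v.append(cv2.getRectSubPix(G,(3,3),tuple(map(float,e))).mean())
    print(a,round(np.mean(v),1),end="; ")
e=px(C+.05*up);print("\ncross place mean",cv2.getRectSubPix(G,(5,5),tuple(map(float,e))).mean(),e)
E
```

```text
fold 30.85 [ 0.2861 -0.1333  0.3646] [-0.   0.8  0.1] 0.04 0.0
pin 0.37890625 1 head 2.630952380952381
-6 116.1; -5 104.3; -4 93.6; -3 84.4; -2 80.2; -1 80.1; 0 80.2; 1 84.7; 2 90.8; 3 97.7; 4 107.7; 5 118.4; 6 129.3; 
cross place mean 153.6 [295.2099832  174.70829435]
```

The flange angle is about -1° (within the measurement's accuracy), the punch is back in its hole and the other tools have not moved. I'm handing in.

```bash
python3 -c "
from rig import *
print(finish_job())"
```

```text
the job is handed in; nothing more can be done
None
```

The job is handed in after about 31 s: the flange is turned to the pointer (within about 1°) and the place pressed with the nose 7.1 mm in at about 11 N, though I did not look at the mark itself. The punch is back in its hole and the other tools have not moved. I viewed 11 pictures, one over the limit of 10.

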